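Clear the case lid and hold it open for the stay

TASK

Two slide rules have been left lying on the lid of the tan drawing-instrument case: put them away, each lying flat and centred lengthwise in one of the two empty places of the slotted beech stand, leaving the rules already there and everything else on the counter alone. Only once both are put away, raise the lid to 60 degrees from shut and hold it there steadily, so that a technician can screw its new stay on. Finish while still holding the lid: it falls shut if let go.

Things in the scene. Friction and masses are not known exactly. Their poses are not given: they have to be found in the camera images.
- rule_a: A loose yellowed pocket slide rule: a bar 160 (x) x 34 (y) x 10 mm (z), about 50 g; its steel-framed clear cursor (20 x 36 mm, 12 mm high) is centred 66 mm from the middle towards +x. It starts face up, flat on the case's lid. Origin: centre of its underside; x along its length, z up. Grip it across its 34 mm width at the middle; it may lie in the stand either end first.
- rule_b: A second loose slide rule, exactly like rule_a (same size, axes and origin), also lying on the lid at the start, about 110 mm beside the first.
- rule_c: A slide rule, the same size and axes as rule_a, which already lies in one of the stand's four places and must stay there. Origin: centre of its underside.
- rule_d: A slide rule, the same size and axes as rule_a, which already lies in one of the stand's four places and must stay there. Origin: centre of its underside. A small brass spring clamp grips its cursor and sticks out about 28 mm past its +x end, rising about 14 mm above the rule's top.
- stand: Fixed beech stand: base board 150 (x) x 280 (y) x 10 mm with two cross bars along y, at x = -45 and +45 mm, each 20 mm thick (70 mm clear between, free for fingers down to the board). A rule lies along x bridging both bars in 42 mm wide notches, 66 mm apart; notch floors are 30 mm, the teeth between 37 mm above the counter. Origin: centre of its underside; z up.
- place0 (a point): Place 0 of the stand, at y = -99 mm of the stand: the point midway between the two bars, at the height of the notch floors (30 mm above the counter), where the origin of a seated rule belongs. Same axes as the stand. Two of the four places are empty, which two varies.
- place1 (a point): Place 1 of the stand, at y = -33 mm of the stand: the point midway between the two bars, at the height of the notch floors (30 mm above the counter), where the origin of a seated rule belongs. Same axes as the stand. Two of the four places are empty, which two varies.
- place2 (a point): Place 2 of the stand, at y = 33 mm of the stand: the point midway between the two bars, at the height of the notch floors (30 mm above the counter), where the origin of a seated rule belongs. Same axes as the stand. Two of the four places are empty, which two varies.
- place3 (a point): Place 3 of the stand, at y = 99 mm of the stand: the point midway between the two bars, at the height of the notch floors (30 mm above the counter), where the origin of a seated rule belongs. Same axes as the stand. Two of the four places are empty, which two varies.
- case: The fixed tan bakelite drawing-instrument case, 180 (x) x 240 (y) x 56 mm high with its lid shut (box 42 mm, lid 14 mm, flat on top). It does not slide. Origin: centre of its underside; -x is the front, with the lift tab; the lid is hinged along the +x long side.
- lid (a joint): Angle of the case's lid in rad: 0 shut (start), growing as the front edge rises, 1.047 at 60 degrees, stop at 1.85. The lid weighs about 0.35 to 0.6 kg, has no stay and almost no friction, and falls shut when let go anywhere below about 1.5 rad.
- lid_tab (a point): Grip point in the brass lift tab at the middle of the lid's front edge. The tab sticks out 38 mm (to the case's -x when shut), 26 mm wide (y), 10 mm thick, with plain parallel sides that can turn between two finger pads; free space all round it. The point is 20 mm out from the lid's front face, mid width and thickness, 49 mm above the counter when shut. It rides with the lid and has its axes.
- lid_hinge (a point): Point on the lid's hinge line, mid-length: 90 mm behind the case's middle (+x) and 42 mm above the counter. The hinge line runs along the case's y. When shut, lid_tab lies 200 mm in front of it (-x) and 7 mm above it.
- dome: Bystander: glass paperweight dome, 72 mm across, 36 mm high. Origin: centre of its underside.
- driver: Bystander: screwdriver, 150 mm long, lying on the counter behind the stand and the case.
- stay: Bystander: the new brass lid stay, a flat strip 128 x 18 x 5 mm, lying on the counter.
- tin: Bystander: round steel screw tin, 62 mm across, 22 mm high.
Things that resemble listed ones, but are neither listed nor needed, are in the scene too. Leave any purple look-alike of the rule_b alone. Leave any orange look-alike of the rule_a alone.

How it is judged:
On the way, in this order (a step that is already met when the one before it is completed fails the run):
1. both stray rules lie flat in the stand's empty places, the lid still shut ((horizontal distance between rule_a and place0 below 0.02 m or horizontal distance between rule_a and place1 below 0.02 m or horizontal distance between rule_a and place2 below 0.02 m or horizontal distance between rule_a and place3 below 0.02 m) and height (world z) of rule_a between 0.026 and 0.034 m and angle between each of rule_a, rule_b's own z axis and vertical below 0.08 rad and (horizontal distance between rule_b and place0 below 0.02 m or horizontal distance between rule_b and place1 below 0.02 m or horizontal distance between rule_b and place2 below 0.02 m or horizontal distance between rule_b and place3 below 0.02 m) and height (world z) of rule_b between 0.026 and 0.034 m and linear speed of each of rule_a, rule_b below 0.03 m/s and value of joint lid below 0.08 rad), for 0.2 s.
2. the lid is held open at 60 degrees (+-6) by the robot, steady (value of joint lid between 0.942 and 1.152 rad and (contact force between case and the fingers above 0.3 N or contact force between case and the arm above 0.3 N) and velocity of joint lid between -0.06 and 0.06 rad/s), for 0.3 s.
At the end, for the whole second after the job is handed in: Both stray rules lie flat in the stand's two formerly empty places (all the way down in the notches, centred lengthwise within 20 mm), at rest, and the robot is still touching and holding the lid steady at 60 degrees from shut, within 6 degrees either way (all of step 2 and (horizontal distance between rule_a and place0 below 0.02 m or horizontal distance between rule_a and place1 below 0.02 m or horizontal distance between rule_a and place2 below 0.02 m or horizontal distance between rule_a and place3 below 0.02 m) and height (world z) of rule_a between 0.026 and 0.034 m and angle between each of rule_a, rule_b's own z axis and vertical below 0.08 rad and (horizontal distance between rule_b and place0 below 0.02 m or horizontal distance between rule_b and place1 below 0.02 m or horizontal distance between rule_b and place2 below 0.02 m or horizontal distance between rule_b and place3 below 0.02 m) and height (world z) of rule_b between 0.026 and 0.034 m and linear speed of each of rule_a, rule_b below 0.03 m/s); the arm keeps its last pose, push and grip.
It fails at once if the lid is raised (more than about 9 degrees) before both stray rules are in the stand (value of joint lid above 0.15 rad and not ((horizontal distance between rule_a and place0 below 0.02 m or horizontal distance between rule_a and place1 below 0.02 m or horizontal distance between rule_a and place2 below 0.02 m or horizontal distance between rule_a and place3 below 0.02 m) and height (world z) of rule_a between 0.026 and 0.034 m and angle between each of rule_a, rule_b's own z axis and vertical below 0.08 rad and (horizontal distance between rule_b and place0 below 0.02 m or horizontal distance between rule_b and place1 below 0.02 m or horizontal distance between rule_b and place2 below 0.02 m or horizontal distance between rule_b and place3 below 0.02 m) and height (world z) of rule_b between 0.026 and 0.034 m)).
It fails at once if a rule that was already in the stand is shifted by more than 15 mm (distance of any of rule_c, rule_d from where it was at the start of the episode above 0.015 m).
It fails at once if another thing on the counter (dome, screwdriver, stay, tin) is shifted by more than 20 mm (distance of any of dome, driver, stay, tin from where it was at the start of the episode above 0.02 m).
It also fails if it takes over 70 s, if anything falls off the work surface, if the arm or the gripper's body presses on something with over 40 N, if the wrist force passes 120 N, or if a joint passes its speed limit or range.

ROBOT

A 6-joint arm with a two-finger parallel gripper is mounted at the origin on the work surface. World frame = base frame: x ahead of the robot, y to its left, z up, the work surface at z = 0. Lengths are in m, angles in rad, forces in N, time in s.
With the tool pointing down it reaches from about 0.2 to 0.875 m from the base axis. Payload 3.4 kg.
Tool frame: the origin (TCP) lies midway between the tips of the shut fingers; the grasp point (between the pads) lies ctrl.tcp_to_grasp behind it (ctrl.tcp_to_grasp is the distance from the TCP to the grasp point, in m); z points along the fingers, y is the line along which they close (so a half turn about z gives the same grasp; the last joint's range is limited). The gripper opens to 94 mm and grips with 3 to 60 N. Pads are 16 mm wide; open, the fingers measure 119 mm over their backs; the gripper's body (75 mm by 177 mm) begins 78 mm behind the grasp point.
Start: joints at [1.061, 0.276, 1.505, -0, 1.361, -0.121], TCP at [0.218, 0.532, 0.205] pointing down, gripper open.
Joint ranges: [-2.89, 2.89], [-0.75, 2.08], [0.22, 2.7], [-1.18, 4.32], [0.11, 2.71], [-2.7, 2.7]. Speed limits (rad/s): [2.57, 2.57, 3.14, 3.14, 3.14, 3.14].

INTERFACE

Orientations are given as a unit quaternion [w, x, y, z].
In Python, from workcell import ctrl gives the robot as it stands.
- The arm moves only by the tool jog_arm, never from a script. Its argument "plan" is text: rows parted by semicolons, each of 7 numbers parted by spaces: the closure, from -1 (fully open) to 1 (shut), then the shift along the tool's x, y, z as a fraction of full scale, then the turn, a rotation vector about the tool's x, y, z as a fraction of full scale. A call has 1 to 8 rows; each row is the pose to reach, as a shift and turn from the pose commanded when the call began, along the tool's axes at that moment; what a row does not reach only later rows make up. Full scale, the value 1, is 0.5 m for a shift and 120 degrees for a turn. A row lasts 1/12 s, in which the tool goes at most 41.7 mm and 7.16 degrees, less where a joint would pass 70% of its speed; a pose out of reach is approached as far as the arm can. A call with a number of a shift or a turn outside -1 to 1 is refused whole. A call with a gripper value outside its range is refused whole. The fingers move at their own pace and stop on an object; the grip force is fixed at half the most. Time passes only in rows, so rows that repeat a pose let the fingers close. It gives the time, the measured TCP pose, the force, the opening and the grip force at its end, in the units of the state.
- ctrl.get_state(): the state, without advancing time (a new reading comes with each control period).
- ctrl.grab_frame(name): name is "side" or "top" or "wrist"; returns a dict with "pixels" (420x560x3 uint8, red, green, blue), "mtx" (3x3 intrinsics, pixels), "R" (3x3) and "t" (3): a world point X has camera coordinates R X + t. Camera axes: x right, y down, z forward; pixel columns grow to the right and rows downward; lengths in m; the calibration is good to about 2 mm. A picture is of the moment at which its call begins. There is no depth.
- ctrl.finish_job(): hands the job in; it is judged then, once.
The state is a dict: "time_s": time; "q": joint angles; "qd": joint speeds; "joint_efforts": joint torques, N m; "ee_pos": TCP position; "tool_rot": TCP orientation; "contact_force": force on the tool from outside, world axes, zero at the start; "wrist_torque": the same for the moment, N m; "opening": finger opening in m; "gripper_force": force on a finger pad.
Only numpy, scipy, OpenCV 4.12 (cv2) and the standard library are available. Lean on these libraries where they do the work, as an engineer would, in place of code of your own. Each camera call takes 0.05 s, during which the arm holds its last target. There are 200 camera calls.

## Working session

There is one attempt and no reset: what is moved stays moved. The work goes in short steps, Python scripts to look and compute and a tool call to move; the robot and the scene stay as the last step left them, time stands still between calls to the robot, and variables do not carry over. Pictures are saved under pics/ and viewed, at most 13 in all, crops included, and the job is handed in when it is done.

Besides the shell and the picture viewer there is one more tool, called as a command line: name --argument value ..., lists and objects as JSON in quotes. jog_arm: Moves the arm, as the interface text tells. Shift numbers are shares of 0.5 m and turn numbers shares of 120 degrees, none past 1 either way. Its arguments: {"type":"object","properties":{"plan":{"type":"string"}},"required":["plan"]}

```bash
mkdir -p pics; cat > h.py <<'E'
import numpy as np, cv2
from workcell import ctrl
from scipy.spatial.transform import Rotation as Ro
def grab(n,save=None):
    f=ctrl.grab_frame(n); f={k:np.array(v) for k,v in f.items()}
    if save: cv2.imwrite('pics/'+save+'.png',f['pixels'][:,:,::-1])
    return f
def ray(f,uv,z):
    d=f['R'].T@np.linalg.inv(f['mtx'])@np.array([uv[0],uv[1],1.]); c=-f['R'].T@f['t']
    return c+d*(z-c[2])/d[2]
def proj(f,X):
    p=f['mtx']@(f['R']@np.array(X)+f['t']); return p[:2]/p[2]
E
python3 - <<'E'
from h import *
s=ctrl.get_state();print(s['ee_pos'],s['tool_rot'],s['time_s'],ctrl.tcp_to_grasp)
for n in('top','side'):
    f=grab(n,n+'0'); np.savez(n+'0.npz',**f); print(n,-f['R'].T@f['t'])
E
```

```text
[0.217706   0.53160994 0.20464352] [-2.70837901e-04  1.93186923e-01  9.81161581e-01 -8.31934014e-04] 0.0 0.0188
top [0.38650754 0.05837517 1.24419404]
side [ 0.42997004 -0.68645949  0.593605  ]
```

View pics/top0.png

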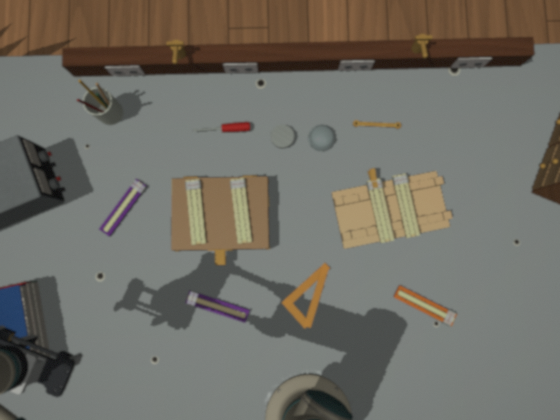

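View pics/side0.png

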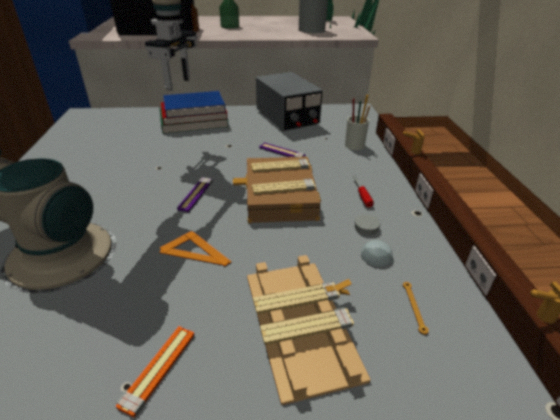

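The top view shows these candidates for the stray rules:
- Yellowed rules on the tan case at (196,212) and (241,210). These are the ones I want.
- Purple look-alikes at (122,208) and (219,306).
- An orange look-alike at (424,304).
- Rules already in the stand at (382,210), which carries the clamp, and at (407,206).

The stand is centred near (392,209) and the case tab is at (221,257). Next I'll check the choice in a close crop.

```bash
python3 - <<'E'
from h import *
f=dict(np.load('top0.npz')); im=f['pixels'][:,:,::-1]
c=im[160:265,160:460]; c=cv2.resize(c,(800,280),interpolation=cv2.INTER_CUBIC)
g=dict(np.load('side0.npz'))['pixels'][:,:,::-1][140:400,225:375]
cv2.imwrite('pics/crop1.png',np.vstack([c,np.pad(cv2.resize(g[:, :],(184,320)),((0,0),(0,616),(0,0)))]))
hsv=cv2.cvtColor(im,cv2.COLOR_BGR2HSV)
for uv in[(180,190),(196,212),(241,210),(350,225),(382,215),(407,210),(221,257),(194,184)]:print(uv,hsv[uv[1],uv[0]])
E
```

```text
(180, 190) [ 16 101 134]
(196, 212) [ 31  64 172]
(241, 210) [ 31  63 171]
(350, 225) [ 20  90 172]
(382, 215) [ 31  63 170]
(407, 210) [ 30  64 172]
(221, 257) [ 19 148 157]
(194, 184) [ 20  15 152]
```

View pics/crop1.png

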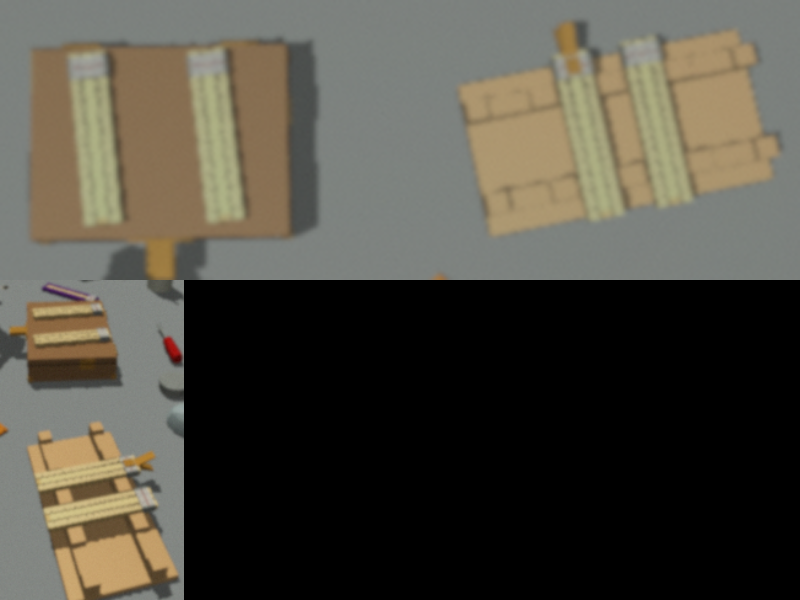

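The crop shows two yellowed rules with grey cursors on the tan lid (crop (95,140) and (215,140)), so those are rule_a and rule_b. The stand's two middle places are taken, the left one with the brass clamp. The outer notches look empty, at roughly crop (510,140) and (720,120).

```bash
cat >> h.py <<'E'
def rules(f,z,lo=(25,45,110),hi=(38,110,255),amin=200):
    """yellow blobs -> (centroid, long dir, dims) on plane z"""
    S=4; im=cv2.resize(f['pixels'][:,:,::-1].copy(),None,fx=S,fy=S,interpolation=cv2.INTER_CUBIC)
    m=cv2.inRange(cv2.cvtColor(im,cv2.COLOR_BGR2HSV),lo,hi)
    m=cv2.morphologyEx(m,cv2.MORPH_CLOSE,np.ones((9,9))); m=cv2.morphologyEx(m,cv2.MORPH_OPEN,np.ones((9,9)))
    out=[]
    for c in cv2.findContours(m,0,2)[0]:
        if cv2.contourArea(c)<amin*16: continue
        P=np.array([ray(f,((p[0]+.5)/S-.5,(p[1]+.5)/S-.5),z)[:2] for p in c[:,0].astype(float)])
        (cx,cy),(w,h),a=cv2.minAreaRect((P*1000).astype(np.float32)); a=a if w>h else a+90
        a=(a+90)%180-90
        out.append((np.round(c[:,0].mean(0)/S),np.round([cx,cy],1),round(max(w,h),1),round(min(w,h),1),round(a,1)))
    return out
E
python3 - <<'E'
from h import *
f=dict(np.load('top0.npz'))
for z in (.066,.040):
    print(z); [print(*r) for r in rules(f,z)]
print('wood')
for z in (.037,.056): [print(z,*r) for r in rules(f,z,(12,60,90),(24,200,255),800)]
print('tab'); [print(*r) for r in rules(f,.054,(16,130,100),(24,220,255),20)]
E
```

```text
0.066
[197. 218.] [501.2 261. ] 134.8 35.5 4.9
[381. 215.] [ 493. -193.] 133.9 35.0 9.7
[242. 217.] [501.5 149.8] 134.6 35.2 5.7
[408. 210.] [ 503.1 -257.2] 132.8 35.7 9.1
0.04
[197. 218.] [503.7 265.5] 137.7 36.2 4.9
[381. 215.] [ 495.4 -198.6] 136.8 35.7 9.7
[242. 217.] [504.1 151.8] 137.6 36.0 5.7
[408. 210.] [ 505.7 -264.2] 135.8 36.5 9.1
wood
0.037 [310. 298.] [298.3 -26.3] 150.4 96.8 -49.5
0.037 [356. 216.] [ 493.5 -134.6] 145.8 94.7 10.1
0.037 [232. 217.] [493.2 205.8] 245.3 226.3 89.5
0.037 [430. 201.] [ 527.1 -323.7] 146.1 91.3 9.9
0.037 [217.  44.] [987.1  42.1] 1482.8 173.8 88.5
0.056 [310. 298.] [299.7 -25. ] 148.0 95.3 -49.5
0.056 [356. 216.] [ 491.8 -131.6] 143.5 93.2 10.1
0.056 [232. 217.] [491.5 203.4] 241.5 222.7 89.5
0.056 [430. 201.] [ 524.9 -317.7] 143.8 89.9 9.9
0.056 [217.  44.] [977.6  42.3] 1459.5 171.1 88.5
tab
[310. 295.] [299.8 -25.1] 142.3 89.2 -49.5
[221. 259.] [401.3 205.1] 36.2 22.1 -0.7
[372. 175.] [ 595.4 -177.9] 25.9 13.8 4.7
[175.  47.] [936.4 309.3] 63.3 46.5 19.6
[423.  43.] [ 935.6 -335.4] 64.3 45.8 19.1
```

```bash
cat >> h.py <<'E'
def go(x,y,z,yaw,tilt=0,s=None):
    """shift/turn numbers from the present pose to TCP (mm), tool down, tool y along yaw deg (or +180); tilt: rotvec deg world"""
    s=s or ctrl.get_state(); w,a,b,c=s['tool_rot']; R=Ro.from_quat([a,b,c,w]); best=None
    for k in(0,180):
        t=np.radians(yaw+k); Y=np.array([np.cos(t),np.sin(t),0]); Z=np.array([0,0,-1.])
        G=Ro.from_matrix(np.c_[np.cross(Y,Z),Y,Z])
        if tilt is not 0: G=Ro.from_rotvec(np.radians(tilt))*G
        v=np.degrees((R.inv()*G).as_rotvec())
        if best is None or np.linalg.norm(v)<np.linalg.norm(best): best=v
    d=R.inv().apply(np.array([x,y,z])/1000-s['ee_pos'])/.5
    print('shift',np.round(d,4),'turn',np.round(best/120,4),'q',np.round(s['q'],2),'t',s['time_s'])
E
python3 -W ignore - <<'E'
from h import *
go(513,262,160,94.9)
E
```

```text
shift [-0.7509 -0.275   0.0897] turn [-0.0007 -0.0003 -0.2265] q [ 1.06  0.28  1.51 -0.    1.36 -0.12] t 0.1
```

jog_arm --plan "-1 -0.75 -0.275 0.09 0 0 -0.2265;-1 -0.75 -0.275 0.09 0 0 -0.2265;-1 -0.75 -0.275 0.09 0 0 -0.2265;-1 -0.75 -0.275 0.09 0 0 -0.2265;-1 -0.75 -0.275 0.09 0 0 -0.2265;-1 -0.75 -0.275 0.09 0 0 -0.2265;-1 -0.75 -0.275 0.09 0 0 -0.2265;-1 -0.75 -0.275 0.09 0 0 -0.2265"

```text
time_s: 0.77
ee_pos: [0.4536, 0.3162, 0.1692]
tool_rot: [-0.0, -0.043, 0.999, -0.0]
contact_force: [0.5, 0.5, -0.2]
opening: 0.0945
gripper_force: 0.0
```

```bash
python3 -W ignore - <<'E'
from h import *
go(513,262,130,94.9)
E
```

```text
shift [-0.1092 -0.1182  0.0784] turn [-0.     -0.0002  0.0001] q [ 0.48  0.27  1.61  0.    1.26 -1.17] t 0.7667
```

jog_arm --plan "-1 -0.109 -0.118 0.078 0 0 0;-1 -0.109 -0.118 0.078 0 0 0;-1 -0.109 -0.118 0.078 0 0 0;-1 -0.109 -0.118 0.078 0 0 0;-1 -0.109 -0.118 0.078 0 0 0"

```text
time_s: 1.18
ee_pos: [0.5114, 0.2638, 0.1303]
tool_rot: [-0.001, -0.042, 0.999, 0.0]
contact_force: [-0.5, -0.2, 0.3]
opening: 0.094
gripper_force: 0.0
```

```bash
python3 -W ignore - <<'E'
from h import *
f=grab('wrist','w1')
[print(*r) for r in rules(f,.066,amin=1500)]
print(proj(f,[.513,.262,.066]))
go(513,262,58,94.9)
E
```

```text
[500. 245.] [509.8 429.6] 106.0 9.7 -36.3
[274. 188.] [475.9 263. ] 84.1 33.2 5.5
[107. 168.] [478.8 151.6] 89.5 32.8 5.8
[268.33438861 231.13382992]
shift [-0.0031 -0.0055  0.1458] turn [ 0.0004 -0.0003  0.0001] q [ 0.36  0.33  1.62  0.    1.19 -1.3 ] t 1.2333
```

View pics/w1.png

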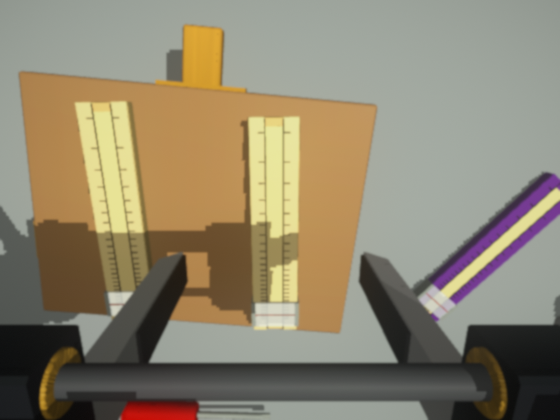

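The wrist view shows the right-hand rule under the fingers, running from (274,117) to its cursor end at (276,329). The other rule runs from (103,102) down past (120,300), with the tab at (203,55).

```bash
python3 -W ignore - <<'E'
from h import *
f=grab('wrist')
for n,uv,z in[('L lo',(274,117),.066),('L hi',(276,329),.066),('L left/right mid',(250,215),.066),('',(300,215),.066),('R lo',(103,102),.066),('tab tip',(204,26),.054),('tab root',(201,86),.054),('caseL',(21,72),.056),('caseR',(376,104),.056)]:
    print(n,np.round(ray(f,uv,z)*1000,1))
go(513,262.5,58,94.9)
E
```

```text
L lo [434.1 260.   66. ]
L hi [593.4 275.4  66. ]
L left/right mid [502.2 248.9  66. ]
 [499.2 284.1  66. ]
R lo [434.2 149.2  66. ]
tab tip [382.2 210.5  54. ]
tab root [418.6 209.6  54. ]
caseL [420.2  92.1  56. ]
caseR [420.  327.8  56. ]
shift [-0.003  -0.0053  0.1466] turn [0.0004 0.0001 0.0006] q [ 0.36  0.33  1.62  0.    1.19 -1.3 ] t 1.2833
```

jog_arm --plan "-1 -0.002 -0.002 0.07 0 0 0;-1 -0.002 -0.002 0.11 0 0 0;-1 -0.002 -0.002 0.135 0 0 0;-1 -0.002 -0.002 0.144 0 0 0;-1 -0.002 -0.002 0.144 0 0 0;0.2 -0.002 -0.002 0.144 0 0 0;0.5 -0.002 -0.002 0.144 0 0 0;1 -0.002 -0.002 0.144 0 0 0"

```text
time_s: 1.95
ee_pos: [0.5139, 0.2635, 0.0601]
tool_rot: [0.001, -0.043, 0.999, 0.0]
contact_force: [-0.3, 0.1, -0.5]
opening: 0.0773
gripper_force: 0.0
```

jog_arm --plan "1 0 0 0 0 0 0;1 0 0 0 0 0 0;1 0 0 0 0 0 0;1 0 0 0 0 0 0;1 0 0 0 0 0 0"

```text
time_s: 2.37
ee_pos: [0.5131, 0.2628, 0.0587]
tool_rot: [0.0, -0.043, 0.999, 0.0]
contact_force: [-0.0, -0.1, -0.4]
opening: 0.0442
gripper_force: 0.0
```

```bash
python3 -W ignore - <<'E'
from h import *
f=grab('top'); s=ctrl.get_state(); print(s['ee_pos'],s['opening'],s['gripper_force'])
f=grab('wrist','w2'); [print(*r) for r in rules(f,.066,amin=1500)]
go(513,262,150,94.9)
E
```

```text
[0.51311797 0.26280751 0.05868599] 0.04031084995353319 0.0
[279. 189.] [467.9 262.1] 68.4 33.3 5.5
[ 45. 176.] [472.9 150.8] 77.6 33.2 5.9
shift [ 0.0003 -0.0017 -0.1827] turn [ 0.0001 -0.     -0.0001] q [ 0.35  0.4   1.72  0.    1.03 -1.3 ] t 2.4667
```

jog_arm --plan "1 0 0 0 0 0 0;1 0 0 0 0 0 0;1 0 0 0 0 0 0;1 0 0 0 0 0 0;1 0 0 -0.01 0 0 0;1 0 0 -0.04 0 0 0;1 0 0 -0.1 0 0 0;1 0 0 -0.16 0 0 0"

```text
time_s: 3.13
ee_pos: [0.5119, 0.2624, 0.1387]
tool_rot: [-0.002, -0.043, 0.999, -0.001]
contact_force: [0.8, 0.3, -0.7]
opening: 0.0335
gripper_force: 30.0
```

```bash
python3 -W ignore - <<'E'
from h import *
go(495,-132,130,99.7)
E
```

```text
shift [ 0.1012 -0.783   0.0184] turn [-0.0004 -0.0016 -0.04  ] q [ 0.35  0.32  1.61 -0.    1.21 -1.3 ] t 3.1333
```

jog_arm --plan "1 0.101 -0.783 0.018 0 -0.0016 -0.04;1 0.101 -0.783 0.018 0 -0.0016 -0.04;1 0.101 -0.783 0.018 0 -0.0016 -0.04;1 0.101 -0.783 0.018 0 -0.0016 -0.04;1 0.101 -0.783 0.018 0 -0.0016 -0.04;1 0.101 -0.783 0.018 0 -0.0016 -0.04;1 0.101 -0.783 0.018 0 -0.0016 -0.04;1 0.101 -0.783 0.018 0 -0.0016 -0.04"

```text
time_s: 3.8
ee_pos: [0.4983, -0.072, 0.1315]
tool_rot: [0.002, -0.085, 0.996, -0.0]
contact_force: [1.1, 0.2, -1.2]
opening: 0.0335
gripper_force: 30.0
```

```bash
python3 -W ignore - <<'E'
from h import *
go(495,-132,90,99.7)
E
```

```text
shift [ 0.0271 -0.1172  0.083 ] turn [-0.0002  0.0019  0.0001] q [-0.28  0.22  1.78  0.    1.14 -2.02] t 3.8
```

jog_arm --plan "1 0.027 -0.117 0.06 0 0.0015 0;1 0.027 -0.117 0.083 0 0.0015 0;1 0.027 -0.117 0.083 0 0.0015 0;1 0.027 -0.117 0.083 0 0.0015 0;1 0.027 -0.117 0.083 0 0.0015 0;1 0.027 -0.117 0.083 0 0.0015 0"

```text
time_s: 4.3
ee_pos: [0.4962, -0.129, 0.0905]
tool_rot: [0.001, -0.085, 0.996, -0.0]
contact_force: [1.2, -0.3, -0.4]
opening: 0.0336
gripper_force: 30.0
```

```bash
python3 -W ignore - <<'E'
from h import *
s=ctrl.get_state(); print(s['ee_pos'])
f=grab('wrist','w3'); np.savez('w3.npz',**f)
t=np.radians(9.7); ex=np.array([np.cos(t),np.sin(t)]); ey=np.array([-ex[1],ex[0]]); c=np.array([.4948,-.1317])
for a,b in((-.045,-.021),(-.045,.021),(-.035,-.021),(-.055,.021)): print(a,b,proj(f,[*(c+a*ex+b*ey),.037]).round(1))
go(495,-132,32,99.7)
E
```

```text
[ 0.49618637 -0.12898819  0.09047064]
-0.045 -0.021 [234.9 165.9]
-0.045 0.021 [299.8 165.9]
-0.035 -0.021 [235.3 181.1]
-0.055 0.021 [300.1 150.4]
shift [ 0.0038 -0.0056  0.1171] turn [-0.0003  0.0009  0.0008] q [-0.39  0.28  1.81  0.    1.05 -2.13] t 4.35
```

View pics/w3.png

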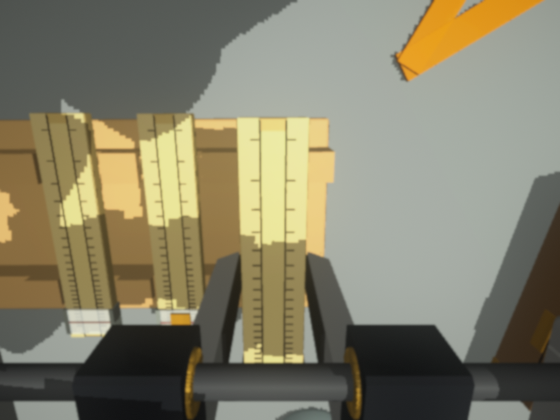

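The wrist view shows the held rule's near end at (237–308,119), rule_d's near end at (138–193,115), rule_c's at (31–87,114), and the outer tooth's corner at (334,152).

```bash
python3 -W ignore - <<'E'
from h import *
f=dict(np.load('w3.npz')); t=np.radians(9.7); A=np.array([[np.cos(t),np.sin(t)],[-np.sin(t),np.cos(t)]])
e=np.array([.4962,-.129])
for n,z,p in[('held',.0978,[(237,119),(308,119)]),('d',.040,[(138,115),(193,115)]),('c',.040,[(31,115),(87,113)]),('tooth',.037,[(334,152),(333,181)])]:
    print(n,[np.round(A@(ray(f,q,z)[:2]-e)*1000,1) for q in p])
E
```

```text
held [array([-78.5, -15.5]), array([-78.5,  17.2])]
d [array([-78.6, -81.6]), array([-78.6, -47.9])]
c [array([ -78.5, -147.2]), array([ -79.7, -112.7])]
tooth [array([-55.8,  40.3]), array([-37. ,  40.6])]
```

```bash
python3 -W ignore - <<'E'
from h import *
s=ctrl.get_state(); print(s['ee_pos'])
f=grab('side'); np.savez('s4.npz',**f); [print(*r) for r in rules(f,.040,amin=150)]
im=f['pixels'][:,:,::-1][220:420,200:400]; cv2.imwrite('pics/s4.png',cv2.resize(im,(600,600),interpolation=cv2.INTER_CUBIC))
E
```

```text
[ 0.49627203 -0.12889152  0.09055523]
[160. 363.] [ 278.1 -315.5] 120.4 8.9 61.8
```

View pics/s4.png

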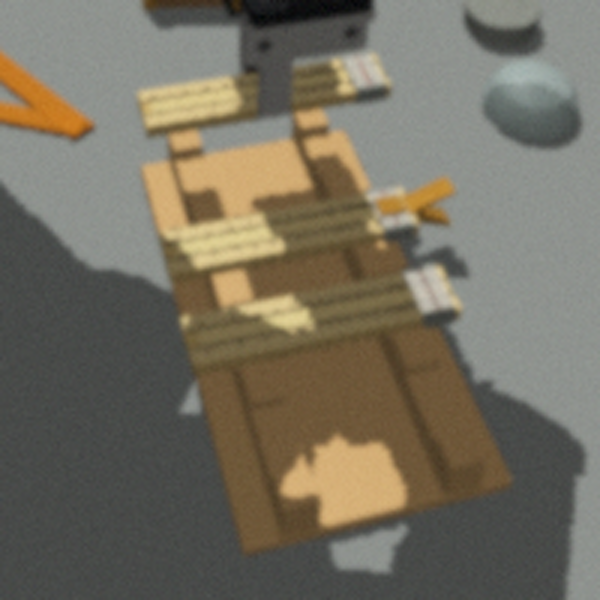

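The side view shows the held rule above the top empty notch, between the outer tooth and rule_d, so I'll lower it gently.

jog_arm --plan "1 0 -0.0015 0.04 0 0.001 0;1 0 -0.0015 0.07 0 0.001 0;1 0 -0.0015 0.085 0 0.001 0;1 0 -0.0015 0.095 0 0.001 0;1 0 -0.0015 0.103 0 0.001 0;1 0 -0.0015 0.109 0 0.001 0;1 0 -0.0015 0.114 0 0.001 0;1 0 -0.0015 0.114 0 0.001 0"

```text
time_s: 5.07
ee_pos: [0.4962, -0.1308, 0.0328]
tool_rot: [-0.0, -0.085, 0.996, -0.0]
contact_force: [-0.2, -0.2, -0.6]
opening: 0.0334
gripper_force: 30.0
```

jog_arm --plan "1 0 0 0 0 0 0;1 0 0 0 0 0 0"

```text
time_s: 5.23
ee_pos: [0.4959, -0.1308, 0.0328]
tool_rot: [-0.001, -0.085, 0.996, -0.0]
contact_force: [0.1, 0.2, -1.3]
opening: 0.0335
gripper_force: 30.0
```

jog_arm --plan "0.1 0 0 0 0 0 0;-0.05 0 0 0 0 0 0;-0.05 0 0 0 0 0 0;-0.05 0 0 0 0 0 0;-0.05 0 0 -0.03 0 0 0;-0.05 0 0 -0.08 0 0 0;-0.05 0 0 -0.14 0 0 0;-0.05 0 0 -0.2 0 0 0"

```text
time_s: 5.9
ee_pos: [0.4952, -0.1304, 0.1332]
tool_rot: [-0.002, -0.085, 0.996, 0.0]
contact_force: [0.3, -0.7, -0.1]
opening: 0.0495
gripper_force: 0.0
```

```bash
python3 -W ignore - <<'E'
from h import *
go(513,154,130,95.7)
f=grab('wrist'); np.savez('w5.npz',**f); [print(*r) for r in rules(f,.040,amin=800)]
E
```

```text
shift [-0.1309  0.5548  0.0064] turn [ 0.0003 -0.0016  0.0333] q [-0.39  0.24  1.75 -0.    1.16 -2.13] t 5.9
[272. 198.] [ 484.8 -131.5] 137.2 34.3 9.7
[105. 171.] [ 476.9 -265.5] 76.9 32.2 9.1
[185. 169.] [ 464.7 -201.5] 74.7 34.1 9.6
```

jog_arm --plan "-0.5 -0.131 0.555 0.006 0 -0.0016 0.033;-1 -0.131 0.555 0.006 0 -0.0016 0.033;-1 -0.131 0.555 0.006 0 -0.0016 0.033;-1 -0.131 0.555 0.006 0 -0.0016 0.033;-1 -0.131 0.555 0.006 0 -0.0016 0.033;-1 -0.131 0.555 0.006 0 -0.0016 0.033;-1 -0.131 0.555 0.006 0 -0.0016 0.033;-1 -0.131 0.555 0.006 0 -0.0016 0.033"

```text
time_s: 6.62
ee_pos: [0.5138, 0.16, 0.1293]
tool_rot: [0.001, -0.053, 0.999, 0.002]
contact_force: [0.0, 0.7, -0.0]
opening: 0.0938
gripper_force: 0.0
```

```bash
python3 -W ignore - <<'E'
from h import *
f=grab('wrist','w6'); [print(*r) for r in rules(f,.066,amin=1500)]
go(513,154,58.7,95.7)
E
```

```text
[263. 168.] [476.5 151.1] 85.2 33.3 6.0
shift [ 0.0019 -0.0057  0.1409] turn [0.0002 0.0008 0.0028] q [ 0.17  0.27  1.71  0.    1.16 -1.51] t 6.6667
```

jog_arm --plan "-1 0.001 -0.002 0.07 0 0 0;-1 0.001 -0.002 0.11 0 0 0;-1 0.001 -0.002 0.13 0 0 0;-1 0.001 -0.002 0.138 0 0 0;0 0.001 -0.002 0.14 0 0 0;1 0.001 -0.002 0.14 0 0 0;1 0.001 -0.002 0.14 0 0 0;1 0.001 -0.002 0.14 0 0 0"

```text
time_s: 7.33
ee_pos: [0.5144, 0.1528, 0.0605]
tool_rot: [0.002, -0.05, 0.999, 0.0]
contact_force: [0.7, -0.2, 0.4]
opening: 0.0711
gripper_force: 0.0
```

jog_arm --plan "1 0 0 0 0 0 0;1 0 0 0 0 0 0;1 0 0 0 0 0 0;1 0 0 0 0 0 0;1 0 0 0 0 0 0;1 0 0 0 0 0 0;1 0 0 0 0 0 0;1 0 0 0 0 0 0"

```text
time_s: 8.0
ee_pos: [0.5133, 0.1529, 0.0594]
tool_rot: [0.001, -0.05, 0.999, 0.0]
contact_force: [0.3, 0.6, 0.5]
opening: 0.0333
gripper_force: 30.0
```

jog_arm --plan "1 0 0 -0.01 0 0 0;1 0 0 -0.05 0 0 0;1 0 0 -0.1 0 0 0;1 0 0 -0.15 0 0 0;1 0 0 -0.15 0 0 0"

```text
time_s: 8.42
ee_pos: [0.5166, 0.1534, 0.1392]
tool_rot: [0.005, -0.05, 0.999, 0.0]
contact_force: [0.7, 0.2, 1.4]
opening: 0.0335
gripper_force: 30.0
```

```bash
python3 -W ignore - <<'E'
from h import *
go(529.3,-325.5,125,99.6)
E
```

```text
shift [ 0.0711 -0.9556  0.0273] turn [ 0.      0.0052 -0.0321] q [ 0.16  0.26  1.7  -0.    1.17 -1.51] t 8.4167
```

jog_arm --plan "1 0.071 -0.955 0.02 0 0.002 -0.032;1 0.071 -0.955 0.02 0 0.002 -0.032;1 0.071 -0.955 0.02 0 0.002 -0.032;1 0.071 -0.955 0.02 0 0.002 -0.032;1 0.071 -0.955 0.02 0 0.002 -0.032;1 0.071 -0.955 0.02 0 0.002 -0.032;1 0.071 -0.955 0.02 0 0.002 -0.032;1 0.071 -0.955 0.02 0 0.002 -0.032"

```text
time_s: 9.08
ee_pos: [0.5212, -0.1821, 0.1268]
tool_rot: [-0.002, -0.083, 0.997, 0.0]
contact_force: [0.8, 1.0, -1.3]
opening: 0.0335
gripper_force: 30.0
```

```bash
python3 -W ignore - <<'E'
from h import *
go(529.3,-325.5,90,99.6)
E
```

```text
shift [ 0.0314 -0.2855  0.0736] turn [ 0.0003 -0.0016 -0.0002] q [-0.46  0.3   1.68 -0.    1.17 -2.2 ] t 9.0833
```

jog_arm --plan "1 0.031 -0.285 0.03 0 0 0;1 0.031 -0.285 0.03 0 0 0;1 0.031 -0.285 0.05 0 0 0;1 0.031 -0.285 0.073 0 0 0;1 0.031 -0.285 0.073 0 0 0;1 0.031 -0.285 0.073 0 0 0;1 0.031 -0.285 0.073 0 0 0"

```text
time_s: 9.67
ee_pos: [0.5298, -0.3223, 0.0905]
tool_rot: [-0.002, -0.083, 0.997, 0.001]
contact_force: [0.8, 0.5, -0.7]
opening: 0.0333
gripper_force: 30.0
```

```bash
python3 -W ignore - <<'E'
from h import *
f=grab('wrist','w7'); np.savez('w7.npz',**f)
s=ctrl.get_state(); print(s['ee_pos']); go(529.3,-325.5,34,99.6)
E
```

```text
[ 0.53025732 -0.32209777  0.09116863]
shift [ 0.0027 -0.0065  0.1143] turn [ 0.0004 -0.0013  0.0002] q [-0.66  0.42  1.57 -0.    1.15 -2.4 ] t 9.7167
```

View pics/w7.png

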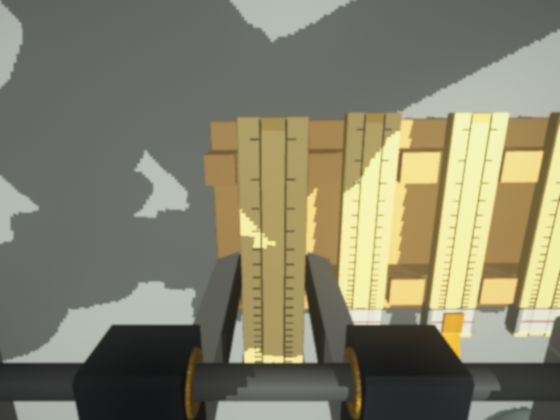

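The held rule's near end is at (238–308,118), the outer tooth's edge at (206,155), and the ends of rule_c at (345–400,113) and rule_d at (452–507,113).

```bash
python3 -W ignore - <<'E'
from h import *
f=dict(np.load('w7.npz')); t=np.radians(9.7); A=np.array([[np.cos(t),np.sin(t)],[-np.sin(t),np.cos(t)]])
s=ctrl.get_state(); e=s['ee_pos'][:2]
for n,z,p in[('held',.0978,[(238,118),(308,118)]),('c',.040,[(345,113),(400,113)]),('d',.040,[(452,113),(507,113)]),('tooth',.037,[(206,155),(205,184)])]:
    print(n,[np.round(A@(ray(f,q,z)[:2]-e)*1000,1) for q in p])
E
```

```text
held [array([-79.4, -14.9]), array([-79.3,  17.3])]
c [array([-80.5,  45.6]), array([-80.4,  79.5])]
d [array([-80.4, 111.5]), array([-80.3, 145.3])]
tooth [array([-54.7, -41.6]), array([-35.7, -43.3])]
```

jog_arm --plan "1 0.001 -0.0055 0.04 0 0 0;1 0.001 -0.0055 0.07 0 0 0;1 0.001 -0.0055 0.085 0 0 0;1 0.001 -0.0055 0.095 0 0 0;1 0.001 -0.0055 0.103 0 0 0;1 0.001 -0.0055 0.109 0 0 0;1 0.001 -0.0055 0.114 0 0 0;1 0.001 -0.0055 0.114 0 0 0"

```text
time_s: 10.38
ee_pos: [0.5302, -0.3261, 0.034]
tool_rot: [-0.001, -0.084, 0.996, -0.0]
contact_force: [1.0, -0.2, -0.0]
opening: 0.0338
gripper_force: 30.0
```

jog_arm --plan "1 0 0 0 0 0 0;1 0 0 0 0 0 0"

```text
time_s: 10.55
ee_pos: [0.5303, -0.3265, 0.0344]
tool_rot: [-0.001, -0.084, 0.997, -0.0]
contact_force: [0.7, -0.0, -1.2]
opening: 0.0335
gripper_force: 30.0
```

jog_arm --plan "0.1 0 0 0.001 0 0 0;-0.05 0 0 0.001 0 0 0;-0.05 0 0 0 0 0 0;-0.05 0 0 0 0 0 0;-0.05 0 0 -0.03 0 0 0;-0.05 0 0 -0.08 0 0 0;-0.05 0 0 -0.14 0 0 0;-0.05 0 0 -0.2 0 0 0"

```text
time_s: 11.22
ee_pos: [0.5299, -0.3258, 0.1346]
tool_rot: [-0.002, -0.084, 0.997, 0.0]
contact_force: [1.2, -0.0, -0.0]
opening: 0.0497
gripper_force: 0.0
```

```bash
python3 -W ignore - <<'E'
from h import *
f=grab('wrist','w8'); [print(*r) for r in rules(f,.040,amin=800)]
f=grab('side','s8')
go(340,207,140,90)
E
```

```text
[273. 218.] [ 548.5 -321.6] 77.2 34.0 9.8
[363. 192.] [ 510.5 -260.2] 129.9 34.6 9.4
[447. 196.] [ 495.9 -195.5] 137.4 34.9 10.4
[523. 203.] [ 484.6 -130.8] 137.3 35.6 10.3
shift [ 0.203   1.1204 -0.0108] turn [-0.0037  0.0026  0.0799] q [-0.66  0.39  1.5  -0.    1.24 -2.4 ] t 11.3167
```

View pics/s8.png

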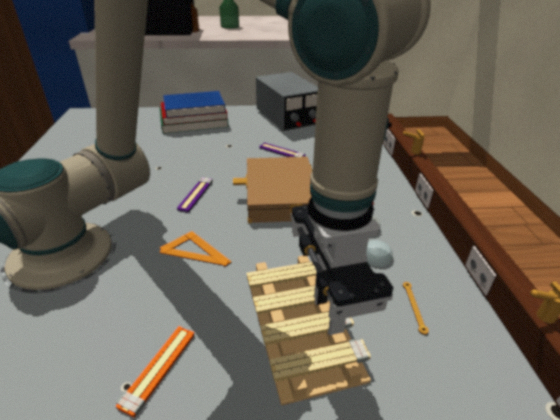

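Both rules are seated: the side view shows four rules in the stand and an empty lid. Next is the tab.

jog_arm --plan "-0.05 0.085 0.98 -0.03 0 0 0.08;-0.3 0.085 0.98 -0.03 0 0 0.08;-0.3 0.085 0.98 -0.03 0 0 0.08;-0.3 0.085 0.98 -0.03 0 0 0.08;-0.3 0.085 0.98 -0.03 0 0 0.08;-0.3 0.085 0.98 -0.03 0 0 0.08;-0.3 0.085 0.98 -0.03 0 0 0.08;-0.3 0.085 0.98 -0.03 0 0 0.08"

```text
time_s: 11.98
ee_pos: [0.4454, -0.0019, 0.1437]
tool_rot: [-0.002, 0.001, 1.0, -0.0]
contact_force: [1.8, 0.3, 0.5]
opening: 0.0611
gripper_force: 0.0
```

```bash
python3 -W ignore - <<'E'
from h import *
go(398,206,130,89.8)
E
```

```text
shift [0.0951 0.4157 0.0276] turn [-0.0001 -0.0015  0.0011] q [-0.16  0.13  1.86 -0.    1.15 -1.73] t 11.9833
```

jog_arm --plan "-0.3 0.095 0.415 0.027 0 -0.001 0.001;-0.3 0.095 0.415 0.027 0 -0.001 0.001;-0.3 0.095 0.415 0.027 0 -0.001 0.001;-0.3 0.095 0.415 0.027 0 -0.001 0.001;-0.3 0.095 0.415 0.027 0 -0.001 0.001;-0.3 0.095 0.415 0.027 0 -0.001 0.001;-0.3 0.095 0.415 0.027 0 -0.001 0.001;-0.3 0.095 0.415 0.027 0 -0.001 0.001"

```text
time_s: 12.65
ee_pos: [0.3989, 0.2035, 0.1303]
tool_rot: [-0.001, 0.0, 1.0, -0.001]
contact_force: [-0.4, -0.8, -0.2]
opening: 0.0611
gripper_force: 0.0
```

```bash
python3 -W ignore - <<'E'
from h import *
f=grab('wrist','w9'); s=ctrl.get_state(); print(s['ee_pos'],s['opening'])
[print(*r) for r in rules(f,.054,(16,130,80),(26,255,255),400)]
go(398,206,30,89.8)
E
```

```text
[0.3993229  0.20282256 0.1304067 ] 0.06123708300129258
[280. 409.] [572.3 204.4] 181.3 20.1 90.0
[130. 377.] [542.3  79.4] 76.7 15.1 -19.1
[164. 287.] [442.9 106.7] 93.4 50.8 -35.1
[324. 290.] [451.4 231.9] 190.8 141.8 90.0
[43. 77.] [296.4  28.3] 97.8 62.9 -49.2
shift [0.0025 0.0067 0.2008] turn [-0.0008 -0.0004  0.0005] q [ 0.32  0.15  1.88 -0.    1.12 -1.25] t 12.7
```

View pics/w9.png

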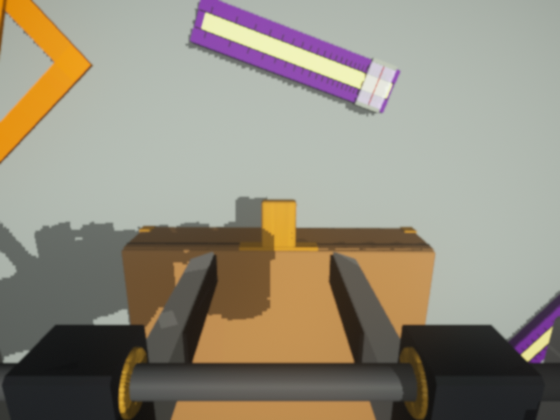

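The wrist view shows the tab from (262–296,200) down to the lid's front edge at row 246.

```bash
python3 -W ignore - <<'E'
from h import *
f=grab('wrist'); s=ctrl.get_state(); print(s['ee_pos'])
for uv,z in[((262,200),.054),((296,200),.054),((264,246),.054),((296,246),.054),((124,248),.056),((433,248),.056)]: print(np.round(ray(f,uv,z)*1000,1))
E
```

```text
[0.39957636 0.2024736  0.13052779]
[380.8 196.1  54. ]
[380.9 221.   54. ]
[416.9 197.2  54. ]
[417.  221.5  54. ]
[417.5  91.5  56. ]
[418.  324.9  56. ]
```

jog_arm --plan "-0.3 0.007 0.008 0.06 0 0 0;-0.3 0.007 0.008 0.12 0 0 0;-0.3 0.007 0.008 0.16 0 0 0;-0.3 0.007 0.008 0.185 0 0 0;-0.3 0.007 0.008 0.2 0 0 0;-0.3 0.007 0.008 0.2 0 0 0;-0.3 0.007 0.008 0.2 0 0 0"

```text
time_s: 13.33
ee_pos: [0.3964, 0.2069, 0.0309]
tool_rot: [-0.0, 0.002, 1.0, -0.0]
contact_force: [0.7, -0.1, -0.2]
opening: 0.061
gripper_force: 0.0
```

```bash
python3 -W ignore - <<'E'
from h import *
f=grab('wrist'); s=ctrl.get_state(); print(s['ee_pos'],s['contact_force'],s['opening'])
im=cv2.resize(f['pixels'][180:420,130:430,::-1],(600,480)); cv2.imwrite('pics/w10.png',im)
np.savez('w10.npz',**f)
for y in(.19,.207): print(proj(f,[.396,y,.049]))
E
```

```text
[0.39678575 0.20731574 0.03135975] [1.34105752 0.37959937 1.14303089] 0.0613676457436913
[236.34506062 283.38303248]
[270.70671409 283.23645188]
```

View pics/w10.png

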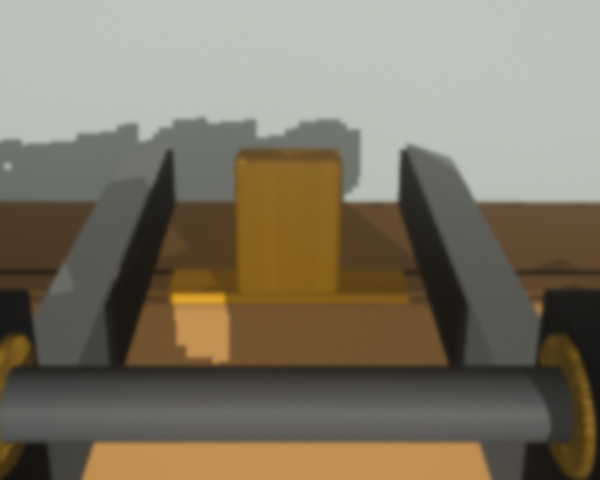

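The tab (crop 237–341) is centred between the finger inner edges (172 and 402). Closing.

jog_arm --plan "0 0 0 0 0 0 0;0.5 0 0 0 0 0 0;1 0 0 0 0 0 0;1 0 0 0 0 0 0;1 0 0 0 0 0 0;1 0 0 0 0 0 0;1 0 0 0 0 0 0;1 0 0 0 0 0 0"

```text
time_s: 14.05
ee_pos: [0.3958, 0.2074, 0.0309]
tool_rot: [-0.0, 0.001, 1.0, -0.001]
contact_force: [-0.9, -2.4, 2.9]
opening: 0.0257
gripper_force: 30.0
```

```bash
cat > lid.py <<'E'
from h import *
# TCP waypoints relative to the present (grip) pose; lid angle th, tool tilt follows b*th; hinge rel. to grasp
s=ctrl.get_state(); print(s['ee_pos'],s['opening'],s['gripper_force'],s['contact_force'],s['q'])
w,a,b_,c=s['tool_rot']; R=Ro.from_quat([a,b_,c,w]); e=s['ee_pos']; d=ctrl.tcp_to_grasp
g=e-R.apply([0,0,d]); h=np.array([.598,g[1],.042]); g0=g.copy(); g0[2]=.049
for th in range(0,61,4):
    rot=Ro.from_rotvec([0,np.radians(th),0]); gn=h+rot.apply(g0-h)+(g-g0)
    G=Ro.from_rotvec([0,np.radians(th*.42),0])*R
    en=gn+G.apply([0,0,d])
    print(th,np.round(R.inv().apply(en-e)/.5,4),np.round(np.degrees((R.inv()*G).as_rotvec())/120,4))
E
python3 -W ignore lid.py
```

```text
[0.39576363 0.20744959 0.03088965] 0.02568042825417716 29.996746480464935 [-0.87162749 -2.35572374  2.90721285] [ 3.27811062e-01  2.65437947e-01  2.02588679e+00 -1.43709273e-03
  8.51027754e-01 -1.24025422e+00]
0 [-0.  0.  0.] [0. 0. 0.]
4 [-0.0008 -0.     -0.0282] [ 0.     0.014 -0.   ]
8 [-0.0037 -0.0001 -0.0562] [ 0.     0.028 -0.   ]
12 [-0.0084 -0.0001 -0.0839] [ 0.0001  0.042  -0.0001]
16 [-1.510e-02 -1.000e-04 -1.112e-01] [ 0.0001  0.056  -0.0001]
20 [-2.360e-02 -1.000e-04 -1.379e-01] [ 0.0001  0.07   -0.0001]
24 [-3.400e-02 -1.000e-04 -1.639e-01] [ 0.0001  0.084  -0.0001]
28 [-0.0462 -0.0002 -0.1891] [ 0.0002  0.098  -0.0001]
32 [-6.010e-02 -2.000e-04 -2.133e-01] [ 2.00e-04  1.12e-01 -1.00e-04]
36 [-7.560e-02 -2.000e-04 -2.364e-01] [ 0.0002  0.126  -0.0002]
40 [-9.270e-02 -2.000e-04 -2.583e-01] [ 0.0002  0.14   -0.0002]
44 [-1.112e-01 -2.000e-04 -2.790e-01] [ 0.0003  0.154  -0.0002]
48 [-1.312e-01 -1.000e-04 -2.983e-01] [ 0.0003  0.168  -0.0002]
52 [-1.524e-01 -1.000e-04 -3.161e-01] [ 0.0003  0.182  -0.0002]
56 [-1.748e-01 -1.000e-04 -3.323e-01] [ 0.0003  0.196  -0.0002]
60 [-1.982e-01 -1.000e-04 -3.469e-01] [ 0.0004  0.21   -0.0003]
```

jog_arm --plan "1 0 0 -0.014 0 0.007 0;1 -0.001 0 -0.028 0 0.014 0;1 -0.002 0 -0.042 0 0.021 0;1 -0.0037 0 -0.056 0 0.028 0;1 -0.006 0 -0.07 0 0.035 0;1 -0.0084 0 -0.084 0 0.042 0;1 -0.0115 0 -0.0975 0 0.049 0;1 -0.015 0 -0.111 0 0.056 0"

```text
time_s: 14.72
ee_pos: [0.4031, 0.2074, 0.0858]
tool_rot: [-0.06, 0.001, 0.998, -0.001]
contact_force: [1.6, -1.4, -4.4]
opening: 0.0255
gripper_force: 30.0
```

```bash
cat > lid2.py <<'E'
from h import *
s=ctrl.get_state(); print(s['ee_pos'],s['opening'],s['gripper_force'],s['contact_force'],s['wrist_torque'],s['q'])
w,a,b_,c=s['tool_rot']; R=Ro.from_quat([a,b_,c,w]); d=ctrl.tcp_to_grasp; e=s['ee_pos']
g=e-R.apply([0,0,d]); h=np.array([.598,g[1],.042]); v=g-h
print('lid est',np.degrees(np.arctan2(v[2],-v[0]))-np.degrees(np.arctan2(8,202)),'r',np.hypot(v[0],v[2]),'tilt',np.degrees(np.arcsin(-R.apply([0,0,1])[0])))
E
python3 lid2.py
```

```text
[0.40307793 0.20740503 0.08580906] 0.02554368259832166 29.99964952468872 [ 1.61901224 -1.41650611 -4.39857227] [-0.27204699 -0.15486939 -0.00364239] [ 0.29244504  0.26179316  1.85923644  0.03672367  1.13534748 -1.2934483 ]
lid est 15.69658963278525 r 0.20256094808838904 tilt 6.832125404079944h.py:32: SyntaxWarning: "is not" with 'int' literal. Did you mean "!="?
  if tilt is not 0: G=Ro.from_rotvec(np.radians(tilt))*G
```

```bash
cat > nxt.py <<'E'
import sys,numpy as np
from scipy.spatial.transform import Rotation as Ro
R0=Ro.from_matrix(np.diag([-1.,1,-1])); h=np.array([.598,0,.042]); g0=np.array([.3958,0,.049])
def P(t):
    G=Ro.from_rotvec([0,np.radians(t*.42),0])*R0
    return G,h+Ro.from_rotvec([0,np.radians(t),0]).apply(g0-h)+G.apply([0,0,.0188])
for a,L in((16,range(19,41,3)),(40,[43,46,49,52,54.5,57,59,60])):
    G,p=P(a)
    for t in L:
        H,q=P(t); print(a,t,np.round(G.inv().apply(q-p)/.5,4),np.round((t-a)*.42/120,4))
E
python3 nxt.py
```

```text
16 19 [-0.0039  0.     -0.0207] 0.0105
16 22 [-0.0088  0.     -0.0411] 0.021
16 25 [-0.0148  0.     -0.0612] 0.0315
16 28 [-0.0218  0.     -0.0809] 0.042
16 31 [-0.0299  0.     -0.1002] 0.0525
16 34 [-0.0389  0.     -0.1191] 0.063
16 37 [-0.0489  0.     -0.1374] 0.0735
16 40 [-0.0599  0.     -0.1552] 0.084
40 43 [-0.0087  0.     -0.0189] 0.0105
40 46 [-0.0184  0.     -0.0374] 0.021
40 49 [-0.029   0.     -0.0552] 0.0315
40 52 [-0.0405  0.     -0.0725] 0.042
40 54.5 [-0.0508  0.     -0.0864] 0.0507
40 57 [-0.0617  0.     -0.0998] 0.0595
40 59 [-0.0708  0.     -0.1102] 0.0665
40 60 [-0.0755  0.     -0.1153] 0.07
```

jog_arm --plan "1 -0.004 0 -0.0205 0 0.0105 0;1 -0.009 0 -0.041 0 0.021 0;1 -0.015 0 -0.061 0 0.0315 0;1 -0.022 0 -0.081 0 0.042 0;1 -0.03 0 -0.1 0 0.0525 0;1 -0.039 0 -0.119 0 0.063 0;1 -0.049 0 -0.1375 0 0.0735 0;1 -0.06 0 -0.155 0 0.084 0"

```text
time_s: 15.38
ee_pos: [0.4412, 0.2072, 0.1592]
tool_rot: [-0.148, 0.001, 0.989, -0.001]
contact_force: [-0.9, -0.5, -3.0]
opening: 0.0255
gripper_force: 30.0
```

```bash
python3 -W ignore lid2.py
```

```text
[0.44121142 0.20715904 0.15921167] 0.025512233836937508 29.99945193529129 [-0.9275868  -0.54072872 -3.00992098] [-0.291756    0.05196708  0.05132017] [ 0.24026448  0.34387881  1.56665302  0.06884385  1.52121835 -1.34156549]
lid est 39.51765515823429 r 0.20287362472142473 tilt 17.06570190507161
```

jog_arm --plan "1 -0.009 0 -0.019 0 0.0105 0;1 -0.018 0 -0.0375 0 0.021 0;1 -0.029 0 -0.055 0 0.0315 0;1 -0.0405 0 -0.0725 0 0.042 0;1 -0.051 0 -0.0865 0 0.051 0;1 -0.0615 0 -0.1 0 0.0595 0;1 -0.071 0 -0.11 0 0.0665 0;1 -0.0755 0 -0.1155 0 0.07 0"

```text
time_s: 16.05
ee_pos: [0.4942, 0.2069, 0.2036]
tool_rot: [-0.221, 0.001, 0.975, -0.001]
contact_force: [-2.4, -3.7, 0.9]
opening: 0.0256
gripper_force: 30.0
```

jog_arm --plan "1 0 0 0 0 0 0;1 0 0 0 0 0 0;1 0 0 0 0 0 0;1 0 0 0 0 0 0;1 0 0 0 0 0 0;1 0 0 0 0 0 0"

```text
time_s: 16.55
ee_pos: [0.4946, 0.2069, 0.2038]
tool_rot: [-0.218, 0.001, 0.976, -0.001]
contact_force: [-1.3, -4.9, -0.8]
opening: 0.0258
gripper_force: 30.0
```

```bash
python3 -W ignore - <<'E'
exec(open('lid2.py').read())
f=grab('side','s11'); grab('top','t11')
im=cv2.imread('pics/s11.png')[100:400,150:450]; cv2.imwrite('pics/s11c.png',cv2.resize(im,(600,600)))
E
```

```text
[0.4946161  0.20691537 0.20376823] 0.02581914832418477 29.999349117279053 [-1.30705036 -4.9290774  -0.83111331] [-0.69264953  0.30547723  0.31533265] [ 0.20356957  0.47417765  1.28981746  0.08776725  1.80906643 -1.36253138]
lid est 59.6530376630798 r 0.20262537970460334 tilt 25.219481952084394
```

View pics/s11c.png

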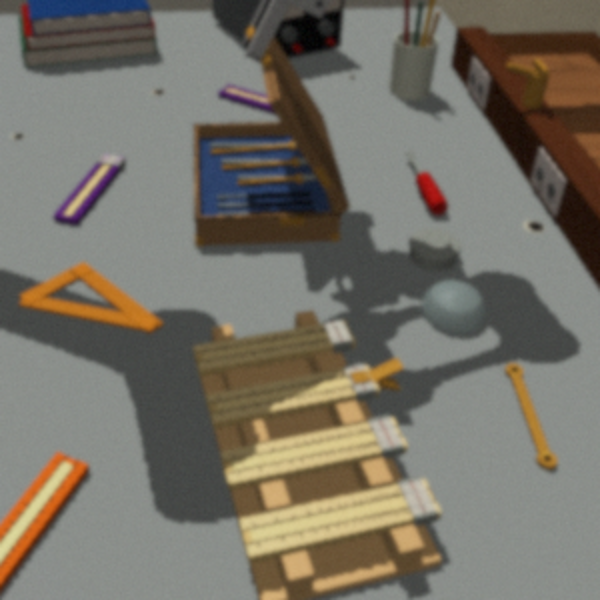

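The lid stands open at about 60° with the fingers on the tab, and all four rules lie seated in the stand. Nothing else has moved, so I'm handing it in.

```bash
python3 -c "
from workcell import ctrl
print(ctrl.finish_job())"
```

```text
the job is handed in; nothing more can be done
None
```

Job handed in at about 17 s of the allowed 70 s: both stray rules are seated in the stand's two outer places and the arm is holding the lid at about 59.7° (computed from the gripper pose); the hand-in call returned no verdict.

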